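# Seat the keyed lid of the coin box

### The arm

A 6-joint arm with a two-finger parallel gripper is mounted at the origin on the work surface. World frame = base frame: x ahead of the robot, y to its left, z up, the work surface at z = 0. Lengths are in m, angles in rad, forces in N, time in s.
With the tool pointing down it reaches from about 0.375 to 0.975 m from the base axis. Payload 3.8 kg.
Tool frame: the origin (TCP) lies at the very end of the fingers, on their centre line; the grasp point (between the pads) lies 19 mm behind it; z points along the fingers, x is the direction in which the jaws open and shut, and the axes are right-handed (so a half turn about z gives the same grasp; the last joint's range is limited). The gripper opens to 85 mm and grips with 20 to 120 N. Pads are 22 mm wide; open, the fingers measure 114 mm over their backs; the gripper's body (76 mm by 85 mm) begins 54 mm behind the grasp point. The pads swing forward as they close: fully open they stand 13 mm farther back than shut.
Start: joints at [1.15, 0.264, 1.604, -0, 1.274, -0.037], TCP at [0.253, 0.626, 0.231] pointing down, gripper open.
Joint ranges: [-2.63, 2.63], [-0.94, 2.18], [0.31, 2.57], [-1.31, 4.45], [0, 2.66], [-2.55, 2.55]. Speed limits (rad/s): [2.57, 2.57, 3.14, 3.14, 3.14, 3.14].

### API

Orientations are given as a rotation vector (axis times angle).
In Python, from workcell import bot gives the robot as it stands.
- The arm moves only by the tool carry_out, never from a script. Its argument "deltas" is a list of rows, each an object with "delta_pos": the shift along the tool's x, y, z in m, a list of three; "dr": the turn, a rotation vector about the tool's x, y, z in rad, a list of three. A call has 1 to 10 rows; each row shifts and turns the commanded pose from where the row before left it, along the tool's axes as they then stand; what a row does not reach is not made up. A row lasts 1/8 s, in which the tool goes at most 62.5 mm and 10.7 degrees, less where a joint would pass 70% of its speed; a pose out of reach is approached as far as the arm can. A call is refused whole if a number of a shift passes 0.0625 or a number of a turn 0.188, either way. A call with a gripper value outside its range is refused whole. "grip" is the opening, from 0 (shut) to 1 (fully open), set as the call begins (left out, the last holds). The fingers move at their own pace and stop on an object; "force" is the grip in N (left out, the last holds). Time passes only in rows, so rows that do not move let the fingers close. It gives the time, the measured TCP pose, the force and the opening at its end, in the units of the state.
- bot.read_state(): the state, without advancing time (a new reading comes with each control period).
- bot.read_camera(name): name is "scene" or "top" or "wrist"; returns a dict with "frame" (400x640x3 uint8, red, green, blue), "K" (3x3 intrinsics, pixels), "k1" (the pictures are not rectified: a ray, as slopes to the right and down, at radius r is drawn at 1 + k1 r^2 times it, then the intrinsics apply), "xyz" and "attitude" of the camera in the world; the wrist camera has in their place "hand_eye" (4x4, takes a point from camera to tool coordinates, whose origin is the TCP and whose axes are the tool frame's). Camera axes: x right, y down, z forward; pixel columns grow to the right and rows downward; lengths in m; the calibration is good to about 2 mm. A picture is of the moment at which its call begins: read the wrist's pose just before it. There is no depth.
- bot.finish_job(): hands the job in, once; it reports no verdict.
The state is a dict: "time": time; "q": joint angles; "joint_vel": joint speeds; "joint_torque": joint torques, N m; "tool_pos": TCP position; "tcp_rot": TCP orientation; "wrist_force": force on the tool from outside, world axes, zero at the start; "torque": the same for the moment, N m; "width": opening from 0.0 (shut) to 1.0 (fully open).
Only numpy, scipy, OpenCV 4.12 (cv2) and the standard library are available. Lean on these libraries where they do the work, as an engineer would, in place of code of your own. Each camera call takes 0.05 s, during which the arm holds its last target.

### The job

The lid of the round lacquered coin box sits raised because its notch is not over the brass pin on the box's rim: with shut fingertips, push the finger bar round (either way) until the notch stands over the pin, then press the lid down fully home, flush with the pin. Only push and press, without forcing anything: do not pinch the bar and do not pull the lid up. Leave the other things on the bench where they are, and finish clear of the box.

Things in the scene. Friction and masses are not known exactly. Their poses are not given: they have to be found in the camera images.
- coin_box: Round black lacquered coin box with a red lacquered lid, 110 mm across, standing fast on the bench. Origin at the centre of its underside, z up; its rim is 55 mm above that. Its brass pin stands out along its own +x.
- pin (a point): Top of the brass pin on the coin box's rim: a round bar 10 mm thick lying radially, from 43 to 71 mm from the box's axis, so that 16 mm of it shows beyond the lid. This point is 50 mm from the axis, 63 mm above the box's underside; the lid's top is level with it when the lid is home.
- lid: The keyed lid: a red lacquered disc 110 mm across and 8 mm thick, centred on the box's axis. Origin at the centre of its underside, z up (at the start 64 mm above the box's underside, just clear of the pin; 55 mm when home); the notch lies along its own +x, the finger bar along its own -x. It is guided on the axis, turns freely either way (over a full turn) against a light friction (0.05 N m), stays where it is left, and turns no farther when let go.
- notch (a point): Middle of the notch in the lid's rim, on the lid's top, 50 mm from the axis. The notch is cut through the disc, 18 mm wide, from 41 mm radius out to the edge.
- finger_bar (a point): Centre of the brass finger bar that stands on the lid, opposite the notch: 10 mm wide, 16 mm high above the lid's top, running radially from 14 to 48 mm from the axis. This point is 31 mm from the axis, 8 mm above the lid's top.
- bar_left: One flank of the finger bar (on the lid's own +y side), 30 x 5 x 12 mm. Origin at the centre of its underside, on the lid's top.
- bar_right: The other flank of the finger bar (on the lid's own -y side), 30 x 5 x 12 mm. Origin at the centre of its underside.
- lid_turn (a joint): Turn of the lid about the upright axis, rad, counter-clockwise from above positive: the notch is over the pin at 0 and at 6.283. The pin enters the notch within about 0.08 rad of that. At the start between 0.8 and 5.4.
- lid_press (a joint): How far the lid has been pressed down from its raised start, m: 0 raised, 0.009 fully home, negative if pulled up. A tight gasket holds it where it is left, and sliding it down takes about 5 N, anywhere on the lid (15 N is ample; beyond 40 N it is forced); with the notch off the pin it stops on the pin after 1 mm.
- remote: Black plastic remote, 160 x 45 x 18 mm, lying near the box. Origin under its centre.
- photo_block: Clear acrylic photo block, 70 x 25 x 80 mm high, standing near the box. Origin under its centre.
- chip_clip: Stainless steel spring clip, 34 x 75 x about 20 mm high, lying near the box. Origin under its centre.
- planter: Beige ceramic planter with a plant, 136 mm across, pot 120 mm high, on the robot's right. Origin under its centre.
- mug: White mug, 80 mm across, 90 mm high, on the robot's right. Origin under its centre.
- candle_jar: Amber glass candle jar, 72 mm across, 75 mm high, on the robot's left. Origin under its centre.
- coasters: Two stacked cork coasters, 96 mm across, 12 mm high, on the robot's left. Origin under its centre.
Mind the look-alikes: they are no part of the job. What is meant by the coin_box is not blue, and is the larger of those in its own colour.

How it is judged:
At the end, for the whole second after the job is handed in: The lid is at least 7.5 mm down of its 9 mm, at rest, with the pin in its notch (notch and pin within 6 mm of each other), and every other thing on the bench is within 20 mm of where it stood (value of joint lid_press above 0.0075 m and horizontal distance between notch and pin below 0.006 m and linear speed of lid below 0.01 m/s and distance of each of remote, photo_block, chip_clip, planter, mug, candle_jar, coasters from where it was at the start of the episode below 0.02 m); the robot touches nothing.
It fails at once if the lid is pulled up, more than 5 mm above its raised start (value of joint lid_press below -0.005 m).
It fails at once if the finger bar is pinched (pressed by the fingers on both flanks at once) (contact force between the fingers and bar_left above 3 N and contact force between the fingers and bar_right above 3 N).
It fails at once if the lid is forced, with more than 40 N (contact force between any of the arm, the fingers and lid above 40 N).
It fails at once if another thing on the bench is lifted or moved by more than 20 mm (distance of any of remote, photo_block, chip_clip, planter, mug, candle_jar, coasters from where it was at the start of the episode above 0.02 m).
It also fails if it takes over 45 s, if anything falls off the work surface, if the arm or the gripper's body presses on something with over 40 N, if the wrist force passes 120 N, or if a joint passes its speed limit or range.

## Working session

There is one attempt and no reset: what is moved stays moved. The work goes in short steps, Python scripts to look and compute and a tool call to move; the robot and the scene stay as the last step left them, time stands still between calls to the robot, and variables do not carry over. Pictures are saved under pics/ and viewed, and the job is handed in when it is done.

Besides the shell and the picture viewer there is one more tool, called by a JSON object that holds its "fn" and its "kwargs". carry_out: Moves the arm, as the interface text tells. Its arguments: {"type":"object","properties":{"deltas":{"type":"array"},"grip":{"type":"number"},"force":{"type":"number"}},"required":["deltas"]}

```bash
mkdir -p pics; cat > h.py <<'E'
import numpy as np, cv2
from scipy.spatial.transform import Rotation as R
from workcell import bot
def snap(n,f):
    s=bot.read_state(); c=bot.read_camera(n); cv2.imwrite('pics/'+f,c['frame'][:,:,::-1]); np.savez('pics/'+f+'.npz',s=np.r_[s['tool_pos'],s['tcp_rot']],**{k:np.array(v) for k,v in c.items()}); return c
def campose(c):
    if 'hand_eye' in c:
        s=np.array(c['s']);H=np.array(c['hand_eye']);T=np.eye(4);T[:3,:3]=R.from_rotvec(s[3:]).as_matrix();T[:3,3]=s[:3];M=T@H;return M[:3,:3],M[:3,3]
    a=np.array(c['attitude']); 
    Rm=a if a.shape==(3,3) else R.from_rotvec(a).as_matrix()
    return Rm,np.array(c['xyz'])
def cast(c,uv,z):
    K=np.array(c['K']);k=float(c['k1']);uv=np.atleast_2d(np.array(uv,float))
    p=cv2.undistortPoints(uv.reshape(-1,1,2),K,np.array([k,0,0,0.]),None,None).reshape(-1,2)
    Rm,t=campose(c);d=np.c_[p,np.ones(len(p))]@Rm.T
    return t+d*((z-t[2])/d[:,2])[:,None]
def load(f): return np.load('pics/'+f+'.npz')
def proj(c,X):
    Rm,t=campose(c);p=(np.atleast_2d(X)-t)@Rm;q=p[:,:2]/p[:,2:];q=q*(1+float(c['k1'])*(q**2).sum(1))[:,None];K=np.array(c['K']);return q@K[:2,:2].T+K[:2,2]
E
python3 - <<'E'
from h import *
for n in ['scene','top','wrist']:
    c=snap(n,n+'0.png'); print(n,{k:v for k,v in c.items() if k!='frame'})
print(bot.read_state())
E
```

```text
scene {'K': array([[485.87708103,   0.        , 329.16186717],
       [  0.        , 485.87708103, 201.00971484],
       [  0.        ,   0.        ,   1.        ]]), 'k1': -0.07770250950823303, 'xyz': array([1.42679151, 0.8250452 , 1.01390736]), 'attitude': array([-1.03092495, -2.3343121 ,  1.15117795])}
top {'K': array([[388.11237252,   0.        , 325.63169553],
       [  0.        , 388.11237252, 197.20384158],
       [  0.        ,   0.        ,   1.        ]]), 'k1': -0.027577525463499435, 'xyz': array([ 0.37429486, -0.02650189,  1.11836283]), 'attitude': array([-2.09110031,  2.15146185, -0.19698995])}
wrist {'K': array([[344.84713819,   0.        , 320.46960111],
       [  0.        , 344.84713819, 200.18444304],
       [  0.        ,   0.        ,   1.        ]]), 'k1': -0.049593577377617236, 'hand_eye': array([[ 9.99999612e-01, -8.71398888e-04, -1.27869387e-04,
         1.40627711e-04],
       [ 8.74705537e-04,  9.65681983e-01,  2.59725899e-01,
        -6.48583957e-02],
       [-1.02843697e-04, -2.59725911e-01,  9.65682371e-01,
        -1.41792761e-01],
       [ 0.00000000e+00,  0.00000000e+00,  0.00000000e+00,
         1.00000000e+00]])}
{'time': 0.15, 'q': array([ 1.15009355e+00,  2.64612784e-01,  1.60505422e+00, -2.86583051e-05,
        1.27371125e+00, -3.69048329e-02]), 'joint_vel': array([ 0.00095222, -0.00264942, -0.00265288, -0.00066768,  0.00100922,
        0.00120828]), 'joint_torque': array([ 4.79655282e-04, -5.15897620e+01, -3.67963099e+01, -9.41747680e-05,
        7.95826520e-03, -2.47655822e-05]), 'tool_pos': array([0.25253199, 0.62536957, 0.2302293 ]), 'tcp_rot': array([ 2.60353566e+00,  1.75645342e+00, -2.35798594e-03]), 'wrist_force': array([ 0.23849747, -1.20262361, -0.44241906]), 'torque': array([-0.01950324,  0.02203354,  0.00975045]), 'width': 1.00311598435902}
```

View pics/scene0.png

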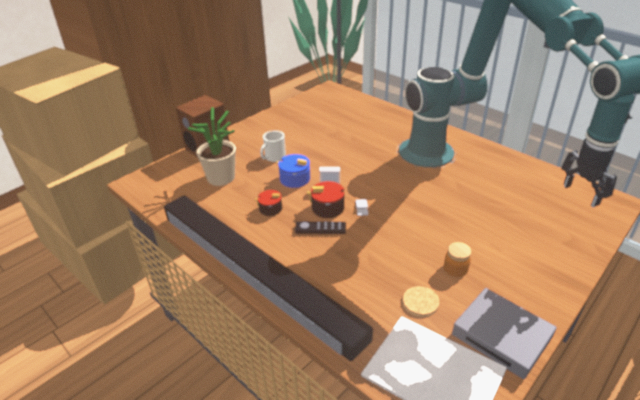

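View pics/top0.png

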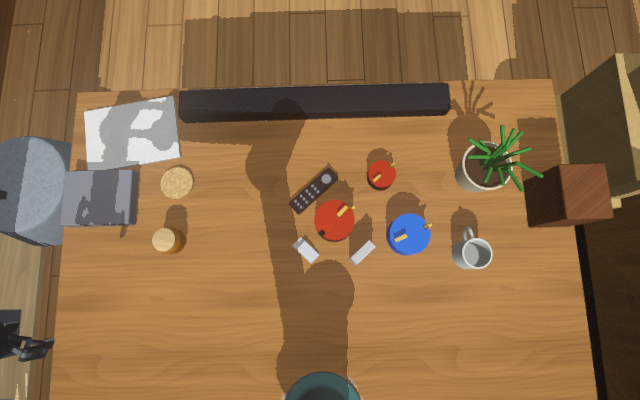

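View pics/wrist0.png

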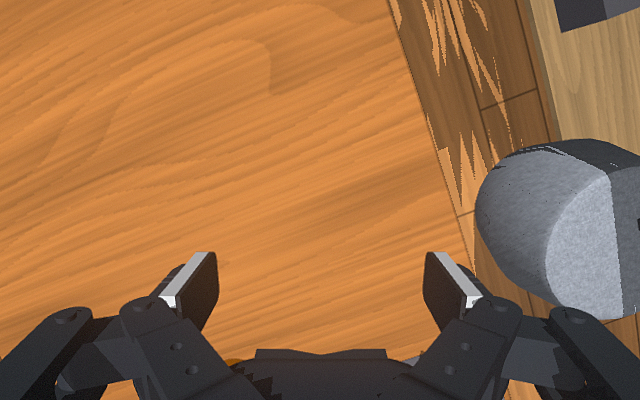

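The larger red box is at about (335,220) in the top view. The small red and blue ones are decoys. I'll zoom in on it.

```bash
python3 - <<'E'
from h import *
a=cv2.imread('pics/top0.png')[150:280,270:430]; b=cv2.imread('pics/scene0.png')[160:245,285:385]
cv2.imwrite('pics/z1.png',cv2.resize(a,None,fx=5,fy=4.5+.5-.4,interpolation=cv2.INTER_CUBIC)[:600])
cv2.imwrite('pics/z2.png',cv2.resize(b,None,fx=7,fy=7,interpolation=cv2.INTER_CUBIC))
c=load('top0.png');f=cv2.cvtColor(c['frame'],cv2.COLOR_RGB2HSV)
m=(((f[...,0]<6)|(f[...,0]>174))&(f[...,1]>170)&(f[...,2]>110)).astype(np.uint8)
n,l,s,ct=cv2.connectedComponentsWithStats(m)
for i in range(1,n):
    if s[i,4]>60:
        cs,_=cv2.findContours((l==i).astype(np.uint8),0,2); h=cv2.convexHull(max(cs,key=len)); e=cv2.fitEllipse(h) 
        print(s[i],ct[i],e,cast(c,e[0],.072))
E
```

```text
[369 161  27  27 310] [381.6        174.89032258] ((381.5177917480469, 174.01483154296875), (26.293489456176758, 26.421268463134766), 50.229095458984375) [[ 0.63441065 -0.18318375  0.072     ]]
[315 201  39  40 866] [335.17205543 221.9630485 ] ((334.1621398925781, 220.08485412597656), (38.7293815612793, 39.88661575317383), 176.87306213378906) [[ 0.50955693 -0.04767653  0.072     ]]
```

View pics/z1.png

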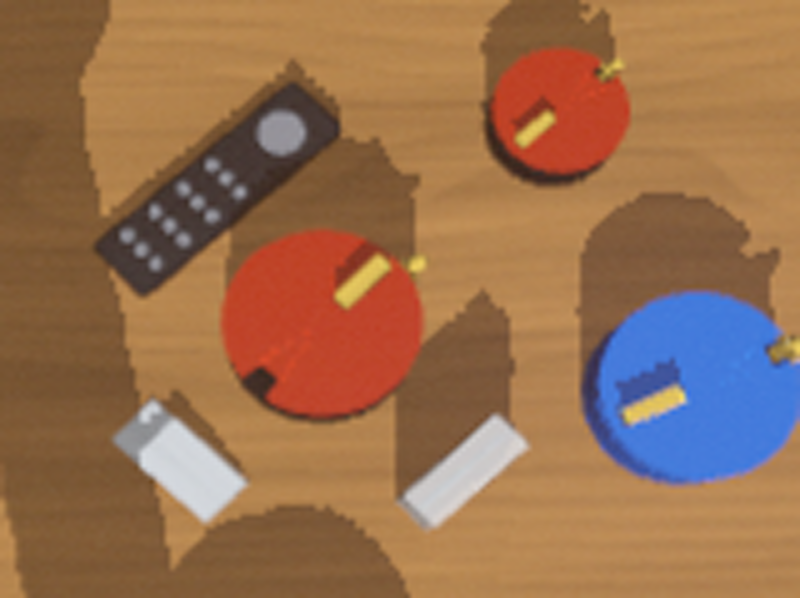

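View pics/z2.png

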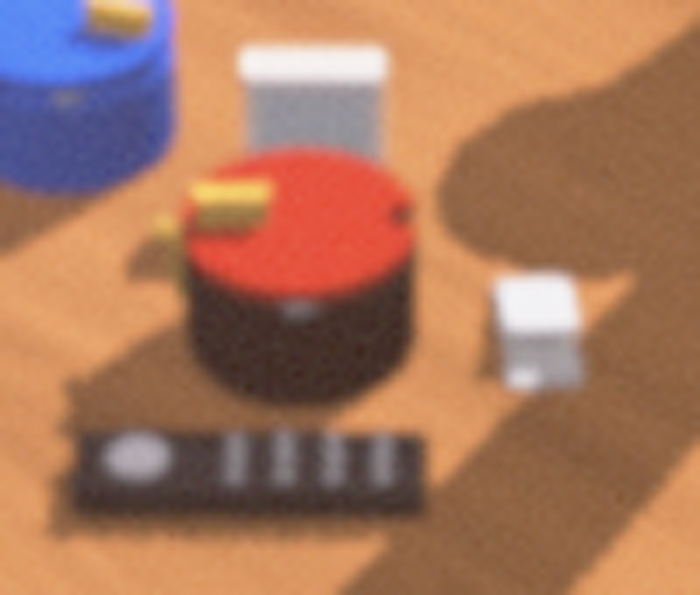

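```bash
python3 - <<'E'
from h import *
c=load('top0.png')
s=130*4.6/130
def P(x,y,z): return cast(c,[(x+.5)/5+270-.5,(y+.5)/s+150-.5],z)[0]
ctr=P(322,324,.072); print('ctr',ctr)
for n,x,y,z in [('pin end',418,264,.058),('bar',363,281,.088),('notch',260,381,.072),('clip',185,465,.015),('photo',464,470,.08),('rem',218,190,.018)]:
    p=P(x,y,z);d=p-ctr;print(n,p.round(4),np.hypot(*d[:2]).round(4),np.degrees(np.arctan2(d[1],d[0])).round(1))
E
```

```text
ctr [ 0.50968257 -0.04724031  0.072     ]
pin end [ 0.5463 -0.1018  0.058 ] 0.0657 -56.1
bar [ 0.5322 -0.0697  0.088 ] 0.0318 -44.9
notch [ 0.477  -0.0127  0.072 ] 0.0475 133.4
clip [0.4322 0.0317 0.015 ] 0.1106 134.5
photo [ 0.4217 -0.1197  0.08  ] 0.114 -140.5
rem [0.6033 0.0092 0.018 ] 0.1093 31.1
```

The pin is at about -57°, the bar at -45° and the notch at about 134°. The shorter turn is roughly 168° counter-clockwise. I'll move over the box with the fingers shut.

{"fn": "carry_out", "kwargs": {"deltas": [{"delta_pos": [-0.047, 0.0396, 0], "dr": [0, 0, 0]}, {"delta_pos": [-0.047, 0.0396, 0], "dr": [0, 0, 0]}, {"delta_pos": [-0.047, 0.0396, 0], "dr": [0, 0, 0]}, {"delta_pos": [-0.047, 0.0396, 0], "dr": [0, 0, 0]}, {"delta_pos": [-0.047, 0.0396, 0], "dr": [0, 0, 0]}, {"delta_pos": [-0.047, 0.0396, 0], "dr": [0, 0, 0]}, {"delta_pos": [-0.047, 0.0396, 0], "dr": [0, 0, 0]}, {"delta_pos": [-0.047, 0.0396, 0], "dr": [0, 0, 0]}, {"delta_pos": [-0.047, 0.0396, 0], "dr": [0, 0, 0]}, {"delta_pos": [-0.047, 0.0396, 0], "dr": [0, 0, 0]}], "grip": 0, "force": 20}}

```text
time: 1.4
tool_pos: [0.4441, 0.0399, 0.2314]
tcp_rot: [2.604, 1.757, 0.001]
wrist_force: [1.1, -0.0, -0.2]
width: 0.001
```

{"fn": "carry_out", "kwargs": {"deltas": [{"delta_pos": [-0.047, 0.0396, 0], "dr": [0, 0, 0]}, {"delta_pos": [-0.047, 0.0396, 0], "dr": [0, 0, 0]}, {"delta_pos": [0, 0, 0], "dr": [0, 0, 0.179]}, {"delta_pos": [0, 0, 0], "dr": [0, 0, 0.179]}, {"delta_pos": [0, 0, 0], "dr": [0, 0, 0.179]}, {"delta_pos": [0, 0, 0], "dr": [0, 0, 0.179]}, {"delta_pos": [0, 0, 0], "dr": [0, 0, 0.179]}, {"delta_pos": [0, 0, 0], "dr": [0, 0, 0.179]}, {"delta_pos": [0, 0, 0], "dr": [0, 0, 0.179]}, {"delta_pos": [0, 0, 0], "dr": [0, 0, 0.179]}]}}

```text
time: 2.65
tool_pos: [0.4819, -0.0749, 0.2309]
tcp_rot: [-3.117, 0.393, 0.001]
wrist_force: [-0.1, -0.4, 0.2]
width: -0.002
```

{"fn": "carry_out", "kwargs": {"deltas": [{"delta_pos": [0, 0, 0], "dr": [0, 0, 0.179]}, {"delta_pos": [0, 0, 0], "dr": [0, 0, 0.179]}, {"delta_pos": [0, 0, 0], "dr": [0, 0, 0.179]}, {"delta_pos": [0, 0, 0], "dr": [0, 0, 0]}, {"delta_pos": [0, 0, 0], "dr": [0, 0, 0]}]}}

```text
time: 3.28
tool_pos: [0.482, -0.075, 0.2311]
tcp_rot: [2.906, -1.193, -0.0]
wrist_force: [0.0, -0.0, 0.4]
width: 0.001
```

```bash
python3 - <<'E'
from h import *
c=snap('wrist','w1.png');s=bot.read_state();print(s['time'],s['tool_pos'],s['tcp_rot'],s['q'],s['width'],s['wrist_force'])
E
```

```text
3.325 [ 0.48211582 -0.07497642  0.23116971] [ 2.90588117e+00 -1.19386146e+00 -2.93210571e-04] [-2.05342874e-01 -9.50703058e-02  1.99179732e+00  1.07454742e-05
  1.24505363e+00  5.74291397e-01] -0.0008253646247031848 [0.4815903  0.47422663 0.32112172]
```

View pics/w1.png

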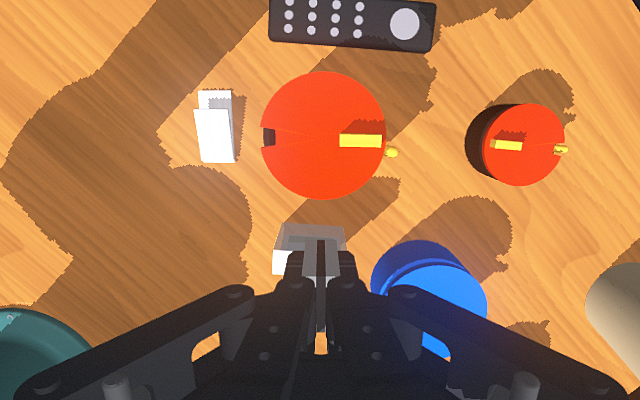

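The lid is centred near (323,135), with the notch at (268,136), the bar at (361,141) and the pin end at (391,153). I'll measure these precisely.

```bash
cat > meas.py <<'E'
from h import *
def lid(c,z=.072,show=None):
    f=cv2.cvtColor(c['frame'],cv2.COLOR_RGB2HSV)
    red=(((f[...,0]<8)|(f[...,0]>172))&(f[...,1]>180)&(f[...,2]>90)).astype(np.uint8)
    n,l,s,ct=cv2.connectedComponentsWithStats(red);i=1+s[1:,4].argmax()
    cs,_=cv2.findContours((l==i).astype(np.uint8),0,1);k=max(cs,key=cv2.contourArea);h=cv2.convexHull(k)[:,0].astype(float)
    w=cast(c,h,z)[:,:2];A=np.c_[2*w,np.ones(len(w))];b=(w**2).sum(1);q=np.linalg.lstsq(A,b,rcond=None)[0];r=np.sqrt(q[2]+q[:2]@q[:2])
    print('centre',q[:2].round(4),'r',r.round(4),'res',(np.hypot(*(w-q[:2]).T)-r).std().round(4));ctr=q[:2]
    yel=((f[...,0]>18)&(f[...,0]<34)&(f[...,1]>140)&(f[...,2]>150)).astype(np.uint8)
    n,l,s,ct=cv2.connectedComponentsWithStats(yel)
    for j in range(1,n):
        if s[j,4]<12: continue
        for zz in(.088,.058):
            p=cast(c,ct[j],zz)[0,:2]-ctr
            if np.hypot(*p)<.08: print('brass',s[j,4],ct[j].round(1),'z',zz,'r',np.hypot(*p).round(4),'ang',np.degrees(np.arctan2(p[1],p[0])).round(1))
    # notch: dark pixels in lid disc
    vs,us=np.where(f[...,2]<75);W=cast(c,np.c_[us,vs],z)[:,:2]-ctr;R_=np.hypot(*W.T)
    k=(R_>.042)&(R_<.053);a=np.arctan2(W[k,1],W[k,0])
    print('dark n',k.sum(),'mean ang',np.degrees(np.angle(np.exp(1j*a).mean())).round(1),'conc',abs(np.exp(1j*a).mean()).round(3))
    return ctr
E
python3 - <<'E'
from meas import *
lid(load('w1.png'))
lid(load('top0.png'))
E
```

```text
centre [ 0.5122 -0.0475] r 0.0546 res 0.0002
brass 520 [359.3 140.1] z 0.088 r 0.0301 ang -45.6
brass 520 [359.3 140.1] z 0.058 r 0.0336 ang -50.2
brass 136 [390.4 151.1] z 0.088 r 0.057 ang -54.2
brass 136 [390.4 151.1] z 0.058 r 0.0636 ang -56.6
dark n 1 mean ang 126.2 conc 1.0
centre [ 0.5107 -0.047 ] r 0.0542 res 0.0005
brass 14 [353.1 206.8] z 0.088 r 0.061 ang -59.1
brass 14 [353.1 206.8] z 0.058 r 0.0654 ang -56.4
brass 53 [341.9 210.6] z 0.088 r 0.031 ang -45.3
brass 53 [341.9 210.6] z 0.058 r 0.0352 ang -41.4
dark n 18 mean ang 134.8 conc 0.998
```

{"fn": "carry_out", "kwargs": {"deltas": [{"delta_pos": [0.0172, -0.0081, 0.02], "dr": [0, 0, 0]}, {"delta_pos": [0.0172, -0.0081, 0.034], "dr": [0, 0, 0]}, {"delta_pos": [0, 0, 0.04], "dr": [0, 0, 0]}, {"delta_pos": [0, 0, 0.035], "dr": [0, 0, 0]}, {"delta_pos": [0, 0, 0.015], "dr": [0, 0, 0]}, {"delta_pos": [0, 0, 0.01], "dr": [0, 0, 0]}, {"delta_pos": [0, 0, 0], "dr": [0, 0, 0]}, {"delta_pos": [0, 0, 0], "dr": [0, 0, 0]}]}}

```text
time: 4.32
tool_pos: [0.5192, -0.088, 0.0787]
tcp_rot: [-2.904, 1.197, -0.004]
wrist_force: [-0.9, -0.1, -0.8]
width: 0.002
```

```bash
python3 - <<'E'
from h import *
c=snap('wrist','w2.png');s=bot.read_state();print(s['time'],s['tool_pos'],s['tcp_rot'],s['wrist_force'])
E
```

```text
4.375 [ 0.51920317 -0.08800276  0.07874441] [-2.90416418  1.19685891 -0.00414307] [0.00587753 0.23327128 0.87651999]
```

View pics/w2.png

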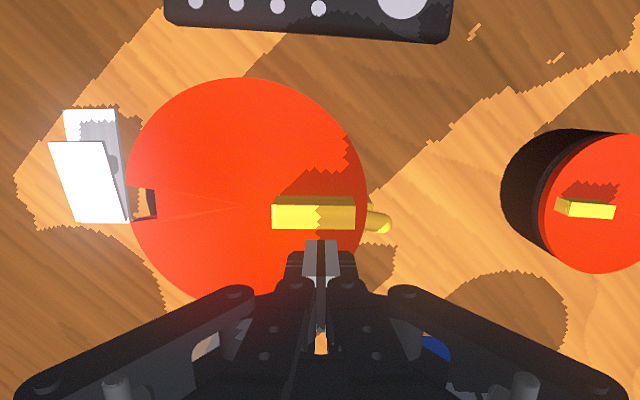

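The tip sits behind the bar with a gap of about 7 mm, and the pin is at (379,221). I'll make contact and push counter-clockwise round the axis.

{"fn": "carry_out", "kwargs": {"deltas": [{"delta_pos": [0, -0.004, 0], "dr": [0, 0, 0]}, {"delta_pos": [0, -0.003, 0], "dr": [0, 0, 0]}, {"delta_pos": [0.002, -0.0051, 0], "dr": [0, 0, -0.1466]}, {"delta_pos": [0.002, -0.0051, 0], "dr": [0, 0, -0.1466]}, {"delta_pos": [0.002, -0.0051, 0], "dr": [0, 0, -0.1466]}, {"delta_pos": [0.002, -0.0051, 0], "dr": [0, 0, -0.1466]}, {"delta_pos": [0.002, -0.0051, 0], "dr": [0, 0, -0.1466]}, {"delta_pos": [0, 0, 0], "dr": [0, 0, 0]}]}}

```text
time: 5.38
tool_pos: [0.5437, -0.0651, 0.0775]
tcp_rot: [3.141, -0.079, 0.001]
wrist_force: [0.4, 0.5, 0.8]
width: 0.001
```

```bash
cat > st.py <<'E'
from h import *
import sys
c=snap('wrist',sys.argv[1]);s=bot.read_state();M=R.from_rotvec(s['tcp_rot']).as_matrix()
yaw=np.degrees(np.arctan2(M[1,0],M[0,0]));d=M.T@(np.array([.512,-.0474,s['tool_pos'][2]])-s['tool_pos'])
print(s['time'],s['tool_pos'],'F',s['wrist_force'].round(1),'yaw',yaw.round(1),'tilt',M[:,2].round(4),'centre in tool',d.round(4),'q6',s['q'][5])
E
python3 st.py w3.png
```

```text
5.425 [ 0.54348505 -0.0651532   0.07735793] F [-0.3  0.6  0.5] yaw -2.9 tilt [ 2.e-04  1.e-04 -1.e+00] centre in tool [-0.0324 -0.0161 -0.    ] q6 -0.11357434392299554
```

View pics/w3.png

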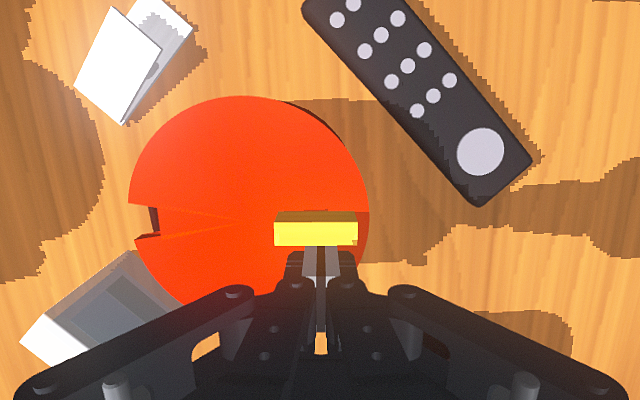

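The tip is in flat contact and the bar turns with it. I'll carry on.

{"fn": "carry_out", "kwargs": {"deltas": [{"delta_pos": [0.002, -0.0051, 0], "dr": [0, 0, -0.1466]}, {"delta_pos": [0.002, -0.0051, 0], "dr": [0, 0, -0.1466]}, {"delta_pos": [0.002, -0.0051, 0], "dr": [0, 0, -0.1466]}, {"delta_pos": [0.002, -0.0051, 0], "dr": [0, 0, -0.1466]}, {"delta_pos": [0.002, -0.0051, 0], "dr": [0, 0, -0.1466]}, {"delta_pos": [0.002, -0.0051, 0], "dr": [0, 0, -0.1466]}, {"delta_pos": [0.002, -0.0051, 0], "dr": [0, 0, -0.1466]}, {"delta_pos": [0.002, -0.0051, 0], "dr": [0, 0, -0.1466]}, {"delta_pos": [0.002, -0.0051, 0], "dr": [0, 0, -0.1466]}, {"delta_pos": [0.002, -0.0051, 0], "dr": [0, 0, -0.1466]}]}}

```text
time: 6.68
tool_pos: [0.5321, -0.017, 0.0775]
tcp_rot: [2.382, 2.046, 0.001]
wrist_force: [2.0, -1.6, -0.3]
width: 0.001
```

{"fn": "carry_out", "kwargs": {"deltas": [{"delta_pos": [0.002, -0.0051, 0], "dr": [0, 0, -0.1466]}, {"delta_pos": [0.002, -0.0051, 0], "dr": [0, 0, -0.1466]}, {"delta_pos": [0.002, -0.0051, 0], "dr": [0, 0, -0.1466]}, {"delta_pos": [0.002, -0.0051, 0], "dr": [0, 0, -0.1466]}, {"delta_pos": [0, 0, 0], "dr": [0, 0, 0]}]}}

```text
time: 7.3
tool_pos: [0.5111, -0.0102, 0.0775]
tcp_rot: [1.697, 2.643, 0.001]
wrist_force: [1.4, 0.1, 0.4]
width: -0.002
```

```bash
python3 st.py w4.png
```

```text
7.35 [ 0.51111022 -0.01020029  0.07750425] F [ 0.7  0.  -0. ] yaw 114.5 tilt [ 5.e-04  0.e+00 -1.e+00] centre in tool [-0.0342 -0.0146 -0.    ] q6 -2.0678226357734406
```

View pics/w4.png

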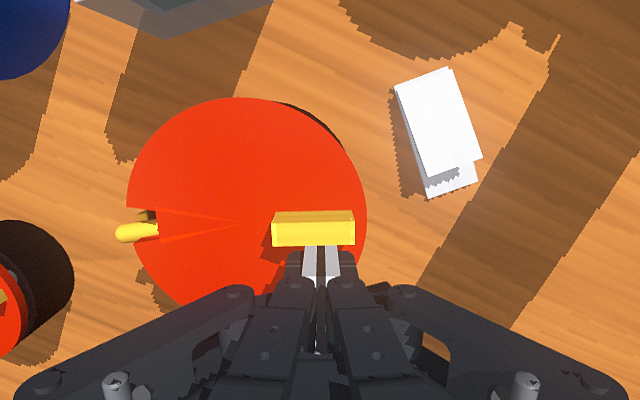

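```bash
python3 - <<'E'
from meas import *
c=load('w4.png');ctr=lid(c)
cv2.imwrite('pics/z4.png',cv2.resize(c['frame'][190:260,100:200,::-1],None,fx=8,fy=8,interpolation=cv2.INTER_CUBIC))
E
```

```text
centre [ 0.51   -0.0488] r 0.0533 res 0.0034
brass 2752 [313.  228.2] z 0.088 r 0.0311 ang 116.2
brass 2752 [313.  228.2] z 0.058 r 0.032 ang 96.6
brass 57 [141.8 216.7] z 0.088 r 0.0387 ang -74.0
brass 57 [141.8 216.7] z 0.058 r 0.0549 ang -61.3
brass 645 [134.6 231.1] z 0.088 r 0.0421 ang -64.8
brass 645 [134.6 231.1] z 0.058 r 0.0607 ang -54.4
dark n 2336 mean ang 34.9 conc 0.928
```

View pics/z4.png

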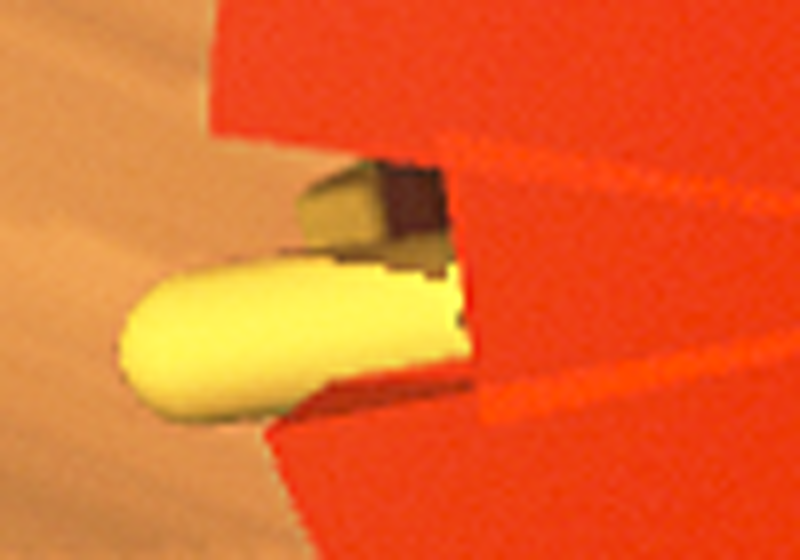

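```bash
python3 - <<'E'
from meas import *
c=load('w4.png')
px=lambda x,y:[(x+.5)/8+100-.5,(y+.5)/8+190-.5]
a,b=cast(c,[px(212,133),px(268,432)],.072)[:,:2]
p1,p2=cast(c,[px(170,345),px(440,315)],.058)[:,:2]
print('notch width',np.linalg.norm(a-b))
# lid circle using only unobstructed hull points
f=cv2.cvtColor(c['frame'],cv2.COLOR_RGB2HSV);red=(((f[...,0]<8)|(f[...,0]>172))&(f[...,1]>180)&(f[...,2]>90)).astype(np.uint8)
n,l,s,ct=cv2.connectedComponentsWithStats(red);i=1+s[1:,4].argmax();k=max(cv2.findContours((l==i).astype(np.uint8),0,1)[0],key=cv2.contourArea)
h=cv2.convexHull(k)[:,0].astype(float);h=h[h[:,1]<205];w=cast(c,h,.072)[:,:2];q=np.linalg.lstsq(np.c_[2*w,np.ones(len(w))],(w**2).sum(1),rcond=None)[0];print('fit',q[:2],np.sqrt(q[2]+q[:2]@q[:2]))
an=lambda v:np.degrees(np.arctan2(v[1],v[0])).round(1)
for C in(q[:2],np.array([.512,-.0474])): print('notch',an((a+b)/2-C),'pin',an(p1-C),an(p2-C),np.linalg.norm(p1-C),'notch r',np.linalg.norm((a+b)/2-C))
E
```

```text
notch width 0.01811964147401703
fit [ 0.51162064 -0.04768481] 0.054541919894577934
notch -63.8 pin -56.6 -55.8 0.06808621243306873 notch r 0.05376965024522157
notch -64.3 pin -57.0 -56.3 0.06811650154371748 notch r 0.053859606718327575
```

Notch width measures 18.1 mm (true 18). The notch is at -64° and the pin at -56.6°, so 7.4° remains.

{"fn": "carry_out", "kwargs": {"deltas": [{"delta_pos": [0.0009, -0.0023, 0], "dr": [0, 0, -0.065]}, {"delta_pos": [0.0009, -0.0023, 0], "dr": [0, 0, -0.065]}, {"delta_pos": [0, 0, 0], "dr": [0, 0, 0]}, {"delta_pos": [0, 0, 0], "dr": [0, 0, 0]}]}}

```text
time: 7.85
tool_pos: [0.5064, -0.0105, 0.0775]
tcp_rot: [1.521, 2.749, 0.001]
wrist_force: [1.8, 1.8, 1.2]
width: 0.001
```

```bash
python3 st.py w5.png; python3 - <<'E'
from h import *
c=load('w5.png')
cv2.imwrite('pics/z5.png',cv2.resize(c['frame'][190:260,100:200,::-1],None,fx=8,fy=8,interpolation=cv2.INTER_CUBIC))
E
```

```text
7.9 [ 0.50639717 -0.01052242  0.0774614 ] F [1.3 0.1 1.4] yaw 122.1 tilt [ 5.e-04  2.e-04 -1.e+00] centre in tool [-0.0342 -0.0149 -0.    ] q6 -2.2016144803468776
```

View pics/z5.png

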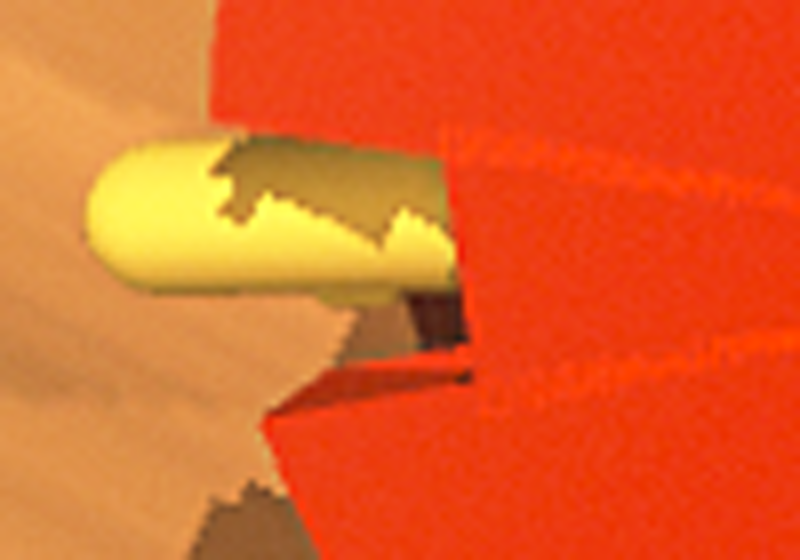

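```bash
python3 - <<'E'
from h import *
c=load('w5.png')
px=lambda x,y:[(x+.5)/8+100-.5,(y+.5)/8+190-.5]
a,b=cast(c,[px(212,120),px(262,422)],.072)[:,:2]
p1,p2=cast(c,[px(140,216),px(425,226)],.058)[:,:2]
an=lambda v:np.degrees(np.arctan2(v[1],v[0])).round(1)
for C in(np.array([.5116,-.0477]),np.array([.512,-.0474])): print('notch',an((a+b)/2-C),'pin',an(p1-C),an(p2-C),np.linalg.norm(p1-C),np.linalg.norm(a-b))
E
```

```text
notch -56.9 pin -56.2 -54.9 0.06797871206730746 0.018237697804982734
notch -57.5 pin -56.6 -55.5 0.06800751905235926 0.018237697804982734
```

{"fn": "carry_out", "kwargs": {"deltas": [{"delta_pos": [0, 0.01, 0], "dr": [0, 0, 0]}, {"delta_pos": [0, 0, -0.02], "dr": [0, 0, 0]}, {"delta_pos": [0, 0, -0.03], "dr": [0, 0, 0]}, {"delta_pos": [-0.022, 0.02, -0.03], "dr": [0, 0, 0]}, {"delta_pos": [-0.0212, 0.025, -0.02], "dr": [0, 0, 0]}, {"delta_pos": [0, 0, 0], "dr": [0, 0, 0]}, {"delta_pos": [0, 0, 0], "dr": [0, 0, 0]}]}}

```text
time: 8.78
tool_pos: [0.5746, -0.0176, 0.1761]
tcp_rot: [-1.517, -2.749, 0.002]
wrist_force: [0.3, 0.9, 0.6]
width: -0.0
```

```bash
python3 st.py w6.png; python3 - <<'E'
from meas import *
lid(load('w6.png'))
E
```

```text
8.825 [ 0.57401547 -0.01752702  0.17568644] F [-0.5 -0.1  0.1] yaw 122.2 tilt [-3.5e-03  2.0e-04 -1.0e+00] centre in tool [ 0.0078 -0.0684  0.0002] q6 -2.2071307543723115
centre [ 0.5123 -0.0478] r 0.0546 res 0.0002
brass 23 [253.7  96.2] z 0.088 r 0.0512 ang -62.1
brass 23 [253.7  96.2] z 0.058 r 0.0568 ang -62.7
brass 818 [380.8 101.5] z 0.088 r 0.0309 ang 123.0
brass 818 [380.8 101.5] z 0.058 r 0.036 ang 123.8
brass 331 [250.7 104.8] z 0.088 r 0.0532 ang -56.1
brass 331 [250.7 104.8] z 0.058 r 0.059 ang -56.6
brass 23 [255.1 113.8] z 0.088 r 0.0511 ang -49.6
brass 23 [255.1 113.8] z 0.058 r 0.0565 ang -50.0
dark n 2 mean ang -48.2 conc 1.0
```

View pics/w6.png

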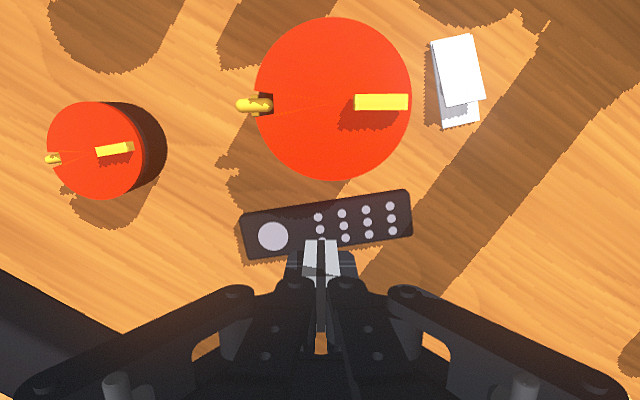

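The bar is at 123.0° and the pin at -56.6°, so the notch is aligned within 0.5°. Next I'll move over the lid, just to the notch side of centre, and descend.

{"fn": "carry_out", "kwargs": {"deltas": [{"delta_pos": [-0.001, -0.034, 0], "dr": [0, 0, 0]}, {"delta_pos": [0, -0.0344, 0], "dr": [0, 0, 0]}, {"delta_pos": [0, 0, 0.04], "dr": [0, 0, 0]}, {"delta_pos": [0, 0, 0.035], "dr": [0, 0, 0]}, {"delta_pos": [0, 0, 0.018], "dr": [0, 0, 0]}, {"delta_pos": [0, 0, 0], "dr": [0, 0, 0]}, {"delta_pos": [0, 0, 0], "dr": [0, 0, 0]}]}}

```text
time: 9.7
tool_pos: [0.5192, -0.0552, 0.0853]
tcp_rot: [1.516, 2.75, 0.001]
wrist_force: [-0.5, -0.1, 0.3]
width: 0.002
```

{"fn": "carry_out", "kwargs": {"deltas": [{"delta_pos": [0, 0, 0.004], "dr": [0, 0, 0]}, {"delta_pos": [0, 0, 0.002], "dr": [0, 0, 0]}, {"delta_pos": [0, 0, 0.002], "dr": [0, 0, 0]}, {"delta_pos": [0, 0, 0], "dr": [0, 0, 0]}]}}

```text
time: 10.2
tool_pos: [0.5182, -0.0552, 0.0762]
tcp_rot: [-1.517, -2.751, 0.0]
wrist_force: [-0.7, 0.5, 0.2]
width: 0.0
```

{"fn": "carry_out", "kwargs": {"deltas": [{"delta_pos": [0, 0, 0.002], "dr": [0, 0, 0]}, {"delta_pos": [0, 0, 0.002], "dr": [0, 0, 0]}, {"delta_pos": [0, 0, 0.001], "dr": [0, 0, 0]}, {"delta_pos": [0, 0, 0], "dr": [0, 0, 0]}]}}

```text
time: 10.7
tool_pos: [0.5184, -0.0552, 0.0716]
tcp_rot: [1.517, 2.751, 0.0]
wrist_force: [-0.8, -0.3, 2.8]
width: -0.001
```

{"fn": "carry_out", "kwargs": {"deltas": [{"delta_pos": [0, 0, 0.001], "dr": [0, 0, 0]}, {"delta_pos": [0, 0, 0.001], "dr": [0, 0, 0]}, {"delta_pos": [0, 0, 0], "dr": [0, 0, 0]}]}}

```text
time: 11.08
tool_pos: [0.5184, -0.0552, 0.0695]
tcp_rot: [1.517, 2.751, 0.0]
wrist_force: [-0.9, 0.1, 4.6]
width: 0.001
```

Past the 1 mm stop with low force, so the pin is entering the notch.

{"fn": "carry_out", "kwargs": {"deltas": [{"delta_pos": [0, 0, 0.001], "dr": [0, 0, 0]}, {"delta_pos": [0, 0, 0.001], "dr": [0, 0, 0]}, {"delta_pos": [0, 0, 0.001], "dr": [0, 0, 0]}, {"delta_pos": [0, 0, 0.001], "dr": [0, 0, 0]}, {"delta_pos": [0, 0, 0], "dr": [0, 0, 0]}]}}

```text
time: 11.7
tool_pos: [0.5184, -0.0552, 0.0654]
tcp_rot: [1.517, 2.751, 0.0]
wrist_force: [-0.9, 0.5, 5.1]
width: 0.002
```

{"fn": "carry_out", "kwargs": {"deltas": [{"delta_pos": [0, 0, 0.001], "dr": [0, 0, 0]}, {"delta_pos": [0, 0, 0.0005], "dr": [0, 0, 0]}, {"delta_pos": [0, 0, 0], "dr": [0, 0, 0]}]}}

```text
time: 12.08
tool_pos: [0.5184, -0.0552, 0.0639]
tcp_rot: [1.517, 2.751, 0.0]
wrist_force: [-0.4, -0.6, 4.4]
width: -0.0
```

{"fn": "carry_out", "kwargs": {"deltas": [{"delta_pos": [0, 0, 0.0005], "dr": [0, 0, 0]}, {"delta_pos": [0, 0, 0], "dr": [0, 0, 0]}]}}

```text
time: 12.32
tool_pos: [0.5184, -0.0552, 0.0634]
tcp_rot: [1.517, 2.751, 0.0]
wrist_force: [-1.9, -0.3, 4.5]
width: -0.002
```

{"fn": "carry_out", "kwargs": {"deltas": [{"delta_pos": [0, 0, 0.0005], "dr": [0, 0, 0]}, {"delta_pos": [0, 0, 0], "dr": [0, 0, 0]}]}}

```text
time: 12.58
tool_pos: [0.5184, -0.0552, 0.0629]
tcp_rot: [1.517, 2.751, 0.0]
wrist_force: [-0.6, 0.2, 5.2]
width: -0.003
```

{"fn": "carry_out", "kwargs": {"deltas": [{"delta_pos": [0, 0, 0.0003], "dr": [0, 0, 0]}, {"delta_pos": [0, 0, 0], "dr": [0, 0, 0]}]}}

```text
time: 12.82
tool_pos: [0.5185, -0.0552, 0.0629]
tcp_rot: [1.517, 2.751, 0.0]
wrist_force: [-2.0, -0.7, 6.6]
width: 0.004
```

{"fn": "carry_out", "kwargs": {"deltas": [{"delta_pos": [0, 0, 0.0003], "dr": [0, 0, 0]}, {"delta_pos": [0, 0, 0], "dr": [0, 0, 0]}]}}

```text
time: 13.08
tool_pos: [0.5185, -0.0552, 0.0629]
tcp_rot: [1.517, 2.751, 0.0]
wrist_force: [-3.0, 0.3, 7.9]
width: 0.001
```

{"fn": "carry_out", "kwargs": {"deltas": [{"delta_pos": [0, 0, -0.005], "dr": [0, 0, 0]}, {"delta_pos": [0, 0, -0.03], "dr": [0, 0, 0]}, {"delta_pos": [0, 0, -0.05], "dr": [0, 0, 0]}, {"delta_pos": [0, 0.04, -0.03], "dr": [0, 0, 0]}, {"delta_pos": [0, 0.03, 0], "dr": [0, 0, 0]}, {"delta_pos": [0, 0, 0], "dr": [0, 0, 0]}, {"delta_pos": [0, 0, 0], "dr": [0, 0, 0]}]}}

```text
time: 13.95
tool_pos: [0.5763, -0.0178, 0.1759]
tcp_rot: [-1.516, -2.749, 0.002]
wrist_force: [-0.3, 0.0, 1.2]
width: -0.0
```

```bash
python3 st.py w7.png; python3 - <<'E'
from meas import *
lid(load('w7.png'),.063)
snap('scene','s7.png');t=snap('top','t7.png')
a=cv2.imread('pics/s7.png')[160:245,285:385];cv2.imwrite('pics/z7.png',cv2.resize(a,None,fx=7,fy=7,interpolation=cv2.INTER_CUBIC))
E
```

```text
14.0 [ 0.57605438 -0.01804157  0.17588193] F [ 0.  -0.2 -0. ] yaw 122.2 tilt [-0.0027 -0.     -1.    ] centre in tool [ 0.0093 -0.0698  0.0002] q6 -2.2076006284773757
centre [ 0.5123 -0.0477] r 0.0546 res 0.0002
brass 437 [254.9 101.7] z 0.088 r 0.0515 ang -56.8
brass 437 [254.9 101.7] z 0.058 r 0.0569 ang -57.4
brass 746 [380.8  99.8] z 0.088 r 0.0296 ang 122.8
brass 746 [380.8  99.8] z 0.058 r 0.0347 ang 123.9
brass 22 [256.2 112. ] z 0.088 r 0.0515 ang -49.5
brass 22 [256.2 112. ] z 0.058 r 0.0569 ang -50.0
dark n 2 mean ang -48.3 conc 1.0
```

View pics/w7.png

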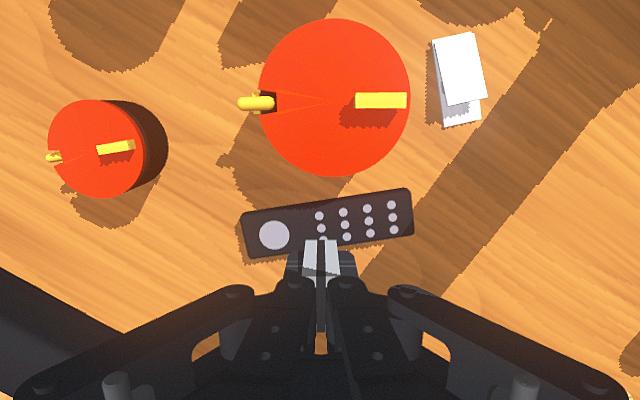

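View pics/s7.png

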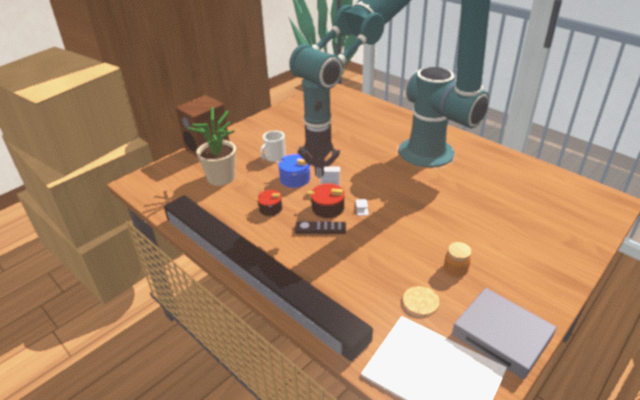

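The pin end at (255,102) lies in the notch, opposite the bar at (381,100). With the lid plane taken at 63 mm the radius fits at 54.6 mm, the same as before. The neighbours are where they were and the gripper is clear of the box, so I'm handing in.

```bash
python3 -c "
from h import *
print(bot.finish_job())"
```

```text
the job is handed in; nothing more can be done
None
```

I turned the lid until its notch stood over the pin and pressed it fully home. The job was handed in at about 14 s; no verdict is reported.

- **Turning:** With the fingers shut, I pushed the finger bar about 168° counter-clockwise. Before pressing, the notch and pin agreed within about 0.5°, against a tolerance of about 4.6°.
- **Pressing:** I pressed beside the centre of the lid, and it slid down at about 5 N. It stopped at a tip height of 62.9 mm, against an expected 63 mm. I pushed twice more there: the force rose to 7.9 N with no further movement.
- **After withdrawing:** The wrist view showed the pin in the notch, with the pin at -57.4° and the bar opposite at 122.8°. The wrist force was back to zero, the gripper was clear of the box, and the neighbouring things looked unmoved by eye.

No checks failed. Two were off but did not change the result: the dark-pixel notch detector was unreliable in the wrist views, so I used the bar and the notch corners instead. The lid circle fitted while the gripper covered part of it was about 2 mm off, so I used only its visible arc.

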